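# Re-clamp a specimen block slot-up in a slide-jaw vise

### The job

One aluminium specimen block stands between the jaws of the slide-jaw vise: slide the jaw open, lift the block out, lay it over a quarter turn and set it back on the bed between the jaws with its slotted face looking straight up and its long side along the slide. It must lie flat on the bed, centred across the jaws, and the sliding jaw must be pushed up again until the block is clamped against the fixed jaw with no gap, then let go. Leave the other block standing on its parking pad and everything else on the bench where it is.

Things in the scene. Friction and masses are not known exactly. Their poses are not given: they have to be found in the camera images.
- vise: Slide-jaw vise, bolted down. Origin on the table, midway across the bed; own y = slide direction, z up. Base plate 215 (x) x 315 (y) x 10 mm, centred at x = +45, y = 0. Bed: steel beam 36 mm wide (x -18 to 18), top 32 mm above the table, y -80 to +145 mm.
- fixed_face (a point): Fixed jaw: middle of its gripping face's lower edge, on the bed, at x = 0, y = -30 mm, z = 32 mm of the vise; the face looks to the vise's +y. The jaw is 36 mm wide, 20 mm thick and 20 mm tall above the bed. Axes as the vise's.
- parking_pad (a point): Middle of the top of the grey parking pad, 60 x 60 mm, 32 mm above the table, on the base plate at x = +100, y = -105 mm of the vise. The other block stands on it.
- vise_jaw (a joint): Sliding jaw, m: gap between the jaw faces = 30 mm + this (moving face at y = this in the vise frame). 0 to 0.055, grows as it opens to the vise's +y; starts 1 to 8 mm off the block. Stays where left, about 5 N friction. Jaw 36 mm wide, 16 thick, 18 tall above the bed; a 6 mm thick strip, 30 mm wide, joins it to the handle.
- jaw_handle (a point): Sliding jaw's handle: upright steel fin 14 mm thick along the slide, 28 mm wide across it, top 40 mm above the bed (72 mm above the table). The point is inside the fin, on its centre line, 12 mm below its top (60 mm above the table), 68 mm behind the jaw's gripping face; moves with the jaw. Axes as the vise's.
- block_a_centre (a point): Bare aluminium block, one of two alike, 45 x 40 x 64 mm along own x, y, z, 0.2-0.4 kg; point = centre. Own +y points out of the slotted face: a slot 15 wide, 8 deep, down its middle along z (from above, a notch in the outline). Flat +-x faces are clear of the jaws (45 mm grip). Starts upright (z up) in the vise, slot facing either jaw, or on the parking pad; the blocks swap from run to run.
- block_b_centre (a point): Bare aluminium block, the other of the two, 45 x 40 x 64 mm along own x, y, z, 0.2-0.4 kg; point = centre. Own +y points out of the slotted face: a slot 15 wide, 8 deep, down its middle along z (from above, a notch in the outline). Flat +-x faces are clear of the jaws (45 mm grip). Starts upright (z up) in the vise, slot facing either jaw, or on the parking pad; the blocks swap from run to run.
- jar: Bystander: glass jar with a white cap, 48 mm diameter, 75 mm tall, origin under its centre.
- driver: Bystander: black screwdriver, 150 mm long, lying on the bench near the vise along its own x, tip to +x; origin under its middle, handle 26 mm thick.
- stub: Bystander: small aluminium specimen stub, 32 mm diameter, 30 mm tall, standing on the vise's base plate; origin under its centre.
- loupe: Bystander: black loupe, 42 mm diameter, 34 mm tall, origin under its centre.
- dish: Bystander: shallow glass dish, 90 mm diameter, 18 mm tall, origin under its centre.
- stub_tray: Bystander: white divided tray 110 x 150 x 30 mm, origin under its centre.
- wash_bottle: Bystander: white plastic bottle, 56 mm diameter, 150 mm tall, standing beyond the parking pad; origin under its centre.
- tweezers: Bystander: steel tweezers 120 mm long, lying flat, origin under their centre.
Not all that is in view belongs to the job. What is shaped like the part that bears block_b_centre but orange or red is not meant. What is shaped like the part that bears block_a_centre but yellow is not meant.

How it is judged:
By the outcome, as a careful person would: the job done as asked, in the order asked, and still so for the second after the job is handed in, with the robot touching nothing.
It also fails if it takes over 58 s, if anything falls off the work surface, if the arm or the gripper's body presses on something with over 40 N, if the wrist force passes 120 N, or if a joint passes its speed limit or range.

### The arm

A 7-joint arm with a two-finger parallel gripper is mounted at the origin on the work surface. World frame = base frame: x ahead of the robot, y to its left, z up, the work surface at z = 0. Lengths are in mm, angles in rad, forces in N, time in s.
With the tool pointing down it reaches from about 425 to 800 mm from the base axis. Payload 8.3 kg.
Tool frame: the origin (TCP) lies at the very end of the fingers, on their centre line; the grasp point (between the pads) lies env.pinch_z behind it (env.pinch_z is the distance from the TCP to the grasp point, in mm); z points along the fingers, y is the direction in which the jaws open and shut (so a half turn about z gives the same grasp; the last joint's range is limited). The gripper opens to 85 mm and grips with 20 to 120 N. Pads are 22 mm wide; open, the fingers measure 114 mm over their backs; the gripper's body (76 mm by 85 mm) begins 54 mm behind the grasp point. The pads swing forward as they close: fully open they stand 13 mm farther back than shut.
Start: joints at [1.08, 0.383, 0.016, 1.37, -0.006, 1.388, -0.046], TCP at [259.327, -568.641, 231.279] pointing down, gripper open.
Joint ranges: [-2.95, 2.95], [-0.25, 2.06], [-1.52, 1.56], [0.18, 2.33], [-1.44, 4.58], [0.02, 2.06], [-3.01, 3.01]. Speed limits (rad/s): [2.39, 2.39, 3.01, 3.01, 3.14, 3.14, 3.14].

### API

Orientations are given as a 3x3 rotation matrix whose columns are the frame's x, y, z axes.
In Python, from bench import readout, eyes, order, env gives the robot as it stands.
- The arm moves only by the tool send_rows, never from a script. Its argument "plan" is one flat list of numbers, 4 for each row, row after row: the shift along the world's x, y, z in m, then the turn about the world's z in degrees. In form: [x, y, z, roll, x, y, z, roll, ...]. A call has 1 to 8 rows; each row is the pose to reach, as a shift and turn from the pose commanded when the call began; what a row does not reach only later rows make up. A row lasts 1/10 s, in which the tool goes at most 50 mm and 8.59 degrees, less where a joint would pass 70% of its speed; a pose out of reach is approached as far as the arm can. A call with a gripper value outside its range is refused whole. "gripper" is the finger opening in m, from 0 to 0.0854, set as the call begins (left out, the last holds). The fingers move at their own pace and stop on an object; "newtons" is the grip in N (left out, the last holds). Time passes only in rows, so rows that repeat a pose let the fingers close. It gives the time, the measured TCP pose, the force and the opening at its end, in the units of the state.
- readout.get_state(): the state, without advancing time (a new reading comes with each control period).
- eyes.get_image(name): name is "scene" or "top" or "wrist"; returns a dict with "image" (480x640x3 uint8, blue, green, red), "K" (3x3 intrinsics, pixels), "rvec" (rotation vector, rad) and "tvec" (3), from world to camera coordinates, as OpenCV has them; the wrist camera has in their place "tool_from_camera" (4x4, takes a point from camera to tool coordinates, whose origin is the TCP and whose axes are the flange's). Camera axes: x right, y down, z forward; pixel columns grow to the right and rows downward; lengths in mm; the calibration is good to about 2 mm. A picture is of the moment at which its call begins: read the wrist's pose just before it. There is no depth.
- order.sign_off(): hands the job in, once; it reports no verdict.
The state is a dict: "t": time; "joint_positions": joint angles; "joint_vel": joint speeds; "effort": joint torques, N m; "position": TCP position; "tool_rot": TCP orientation; "force": force on the tool from outside, world axes, zero at the start; "moment": the same for the moment, N m; "grip_width": finger opening in mm.
Only numpy, scipy, OpenCV 4.12 (cv2) and the standard library are available. Lean on these libraries where they do the work, as an engineer would, in place of code of your own. Each camera call takes 0.05 s, during which the arm holds its last target.

## Working session

There is one attempt and no reset: what is moved stays moved. The work goes in short steps, Python scripts to look and compute and a tool call to move; the robot and the scene stay as the last step left them, time stands still between calls to the robot, and variables do not carry over. Pictures are saved under pics/ and viewed, and the job is handed in when it is done.

Besides the shell and the picture viewer there is one more tool, called after "Emit:" as name(argument=value, ...) on one line, values as JSON. send_rows: Moves the arm, as the interface text tells. Its arguments: {"type":"object","properties":{"plan":{"type":"array"},"gripper":{"type":"number"},"newtons":{"type":"number"}},"required":["plan"]}

```bash
ls; mkdir -p pics; python3 - <<'E'
from bench import readout, eyes, order, env
import cv2
print(env.pinch_z, [a for a in dir(env) if a[0]!='_'])
s=readout.get_state();print(s)
for n in("scene","top","wrist"):
    d=eyes.get_image(n);cv2.imwrite(f"pics/{n}0.png",d["image"]);print(n,{k:v for k,v in d.items() if k!="image"})
E
```

```text
pics
18.700000000000003 ['PlanningError', 'pinch_z']
{'t': 0.0, 'joint_positions': array([ 1.08007017,  0.38427408,  0.01633995,  1.37113518, -0.00630446,
        1.38818033, -0.04653395]), 'joint_vel': array([ 7.73656259e-04,  2.28522170e-03, -1.35706544e-03, -1.26963794e-03,
        1.25528962e-03,  4.58629329e-05,  1.92505996e-04]), 'effort': array([ 7.73053816e-04, -6.27586842e+01,  8.44535194e-01, -3.71816289e+01,
        1.64768082e-02,  1.42717984e-02,  1.10323757e-05]), 'position': array([ 259.15875017, -568.20003352,  230.2647825 ]), 'tool_rot': array([[ 9.09844643e-01,  4.14948243e-01, -8.25406850e-04],
       [ 4.14949064e-01, -9.09842931e-01,  1.76489073e-03],
       [-1.86522782e-05, -1.94827818e-03, -9.99998102e-01]]), 'force': array([ 0.07651324,  0.95212868, -0.64410022]), 'moment': array([ 0.03394183,  0.01912174, -0.09236126]), 'grip_width': 85.58268404632143}
scene {'K': array([[558.68225145,   0.        , 335.45312359],
       [  0.        , 558.68225145, 238.7563589 ],
       [  0.        ,   0.        ,   1.        ]]), 'rvec': array([ 1.76317408,  1.38000163, -
[... 187 characters left out ...]

       [  0.        ,   0.        ,   1.        ]]), 'rvec': array([ 2.17465565, -2.13185157,  0.16708441]), 'tvec': array([  -1.41438113,  562.40003339, 1351.5499528 ])}
wrist {'K': array([[335.53402113,   0.        , 323.4644287 ],
       [  0.        , 335.53402113, 242.24926019],
       [  0.        ,   0.        ,   1.        ]]), 'tool_from_camera': array([[-6.80944923e-04, -9.57507469e-01, -2.88407668e-01,
         7.26740899e+01],
       [ 9.99999694e-01, -5.40674120e-04, -5.66022420e-04,
         1.89760159e-01],
       [ 3.86036133e-04, -2.88407965e-01,  9.57507544e-01,
        -1.41488206e+02],
       [ 0.00000000e+00,  0.00000000e+00,  0.00000000e+00,
         1.00000000e+00]])}
```

View pics/top0.png

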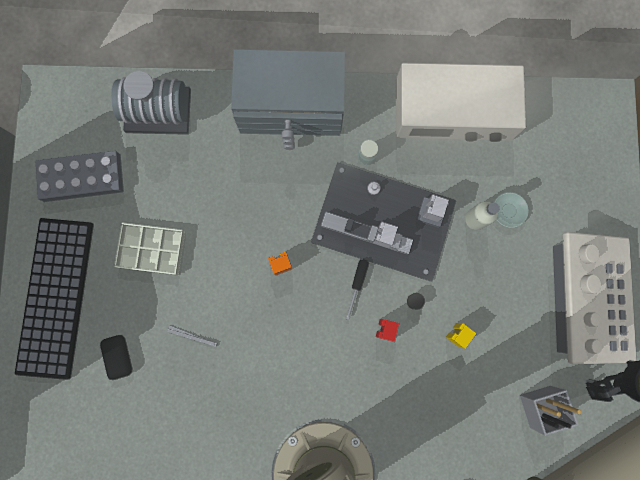

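View pics/scene0.png

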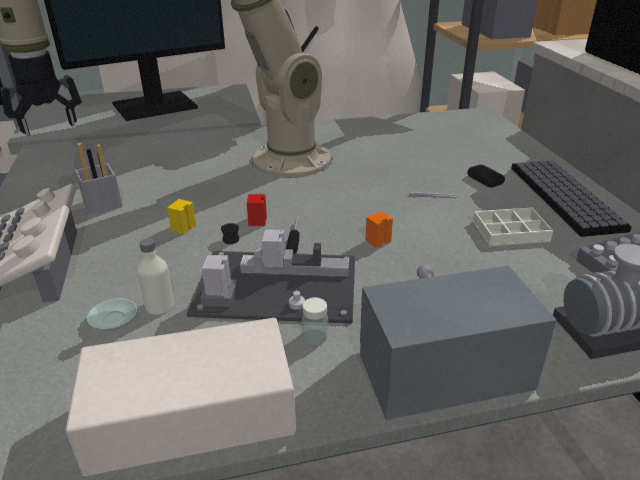

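View pics/wrist0.png

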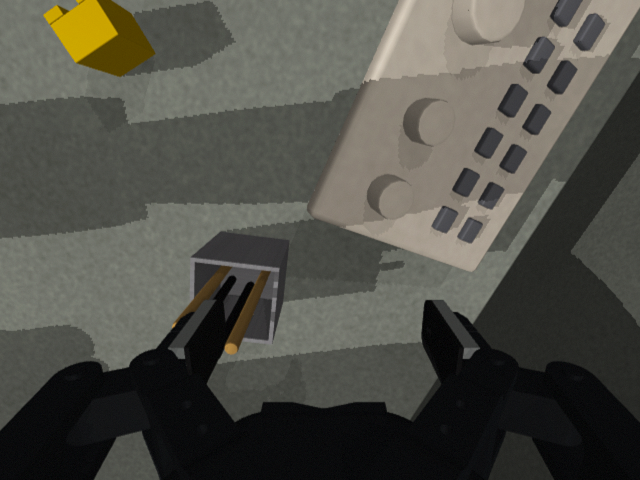

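```bash
cat > h.py <<'E'
import numpy as np, cv2
from bench import readout, eyes
def cam(d,s=None):
    if "rvec" in d:
        R,_=cv2.Rodrigues(d["rvec"]);return d["K"],R,np.asarray(d["tvec"]).reshape(3)
    T=np.eye(4);T[:3,:3]=s["tool_rot"];T[:3,3]=s["position"]
    M=np.linalg.inv(T@d["tool_from_camera"]);return d["K"],M[:3,:3],M[:3,3]
def ray(c,uv,z):
    K,R,t=c;C=-R.T@t
    v=R.T@np.linalg.solve(K,np.array([uv[0],uv[1],1.]));return C+v*(z-C[2])/v[2]
def proj(c,p):
    K,R,t=c;q=(R@np.asarray(p,float).T).T+t;q=(K@q.T).T;return q[...,:2]/q[...,2:]
E
python3 - <<'E'
import cv2
from h import *
import json
i=cv2.imread("pics/top0.png")
cv2.imwrite("pics/topz.png",cv2.resize(i[150:290,300:470],None,fx=4.7,fy=4.2,interpolation=cv2.INTER_CUBIC)[:600] )
j=cv2.imread("pics/scene0.png");cv2.imwrite("pics/scz.png",cv2.resize(j[215:335,180:370],None,fx=4.2,fy=4.2,interpolation=cv2.INTER_CUBIC))
g=cv2.cvtColor(i,cv2.COLOR_BGR2GRAY)
m=((g<85)&(g>40)).astype('uint8');m=cv2.morphologyEx(m,cv2.MORPH_OPEN,np.ones((5,5)))
mm=np.zeros_like(m);mm[150:290,300:470]=m[150:290,300:470]
cs,_=cv2.findContours(mm,0,2);c=max(cs,key=cv2.contourArea);print(cv2.contourArea(c),cv2.boxPoints(cv2.minAreaRect(cv2.convexHull(c))))
E
```

```text
7669.0 [[301.4113  271.57806]
 [336.4647  161.74405]
 [457.32462 200.31638]
 [422.2712  310.1504 ]]
```

View pics/topz.png

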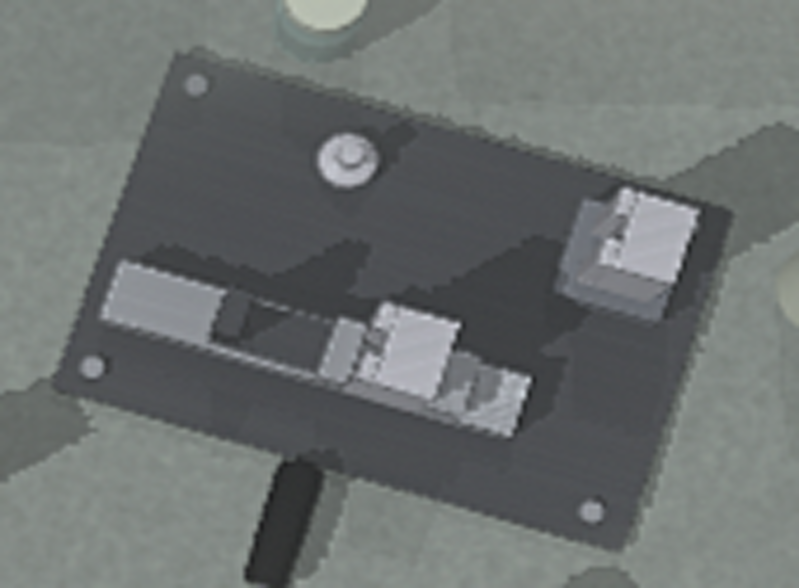

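View pics/scz.png

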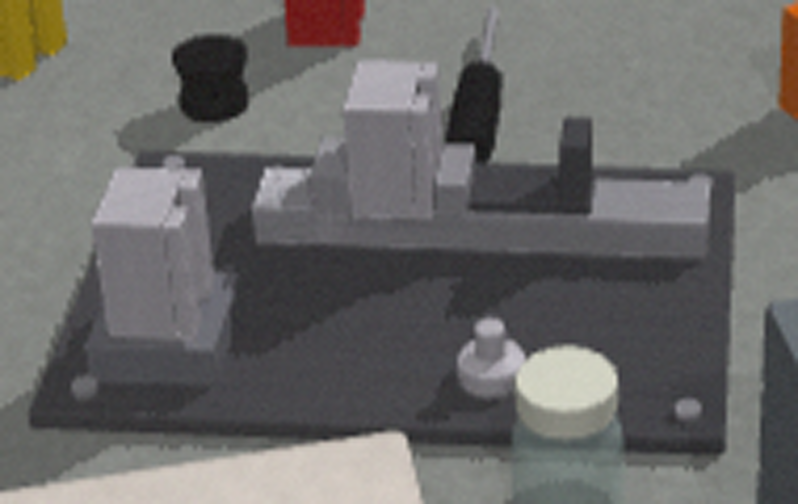

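```bash
cat >> h.py <<'E'
def fit2(L,W):  # 2D rigid local->world
    L=np.asarray(L,float);W=np.asarray(W,float);a=L-L.mean(0);b=W-W.mean(0)
    th=np.arctan2((a[:,0]*b[:,1]-a[:,1]*b[:,0]).sum(),(a*b).sum())
    R=np.array([[np.cos(th),-np.sin(th)],[np.sin(th),np.cos(th)]]);t=W.mean(0)-R@L.mean(0)
    return th,t,W-(L@R.T+t)
E
python3 - <<'E'
from h import *
d=eyes.get_image("top");c=cam(d)
px=[(300+x/4.7,150+y/4.2) for x,y in[(178,52),(733,212),(622,550),(55,388)]]
W=[ray(c,p,10)[:2] for p in px];L=[(152.5,157.5),(152.5,-157.5),(-62.5,-157.5),(-62.5,157.5)]
th,t,r=fit2(L,W);print(np.degrees(th),t,r)
for n,p in [("blk",[(385,302),(460,322),(440,402),(360,380)]),("pad",[(620,188),(698,210),(680,285),(597,262)])]:
    w=np.array([ray(c,(300+x/4.7,150+y/4.2),96)[:2] for x,y in p]);R=np.array([[np.cos(th),-np.sin(th)],[np.sin(th),np.cos(th)]])
    print(n,(w-t)@R, w.mean(0))
E
```

```text
-16.840117907400035 [ 560.0731889  -129.54456198] [[-0.40524065 -1.0850903 ]
 [-0.94836999  1.87397549]
 [ 1.49636313  0.79150478]
 [-0.1427525  -1.58038996]]
blk [[ 24.37628865  10.55442753]
 [ 25.17299839 -28.35845247]
 [-20.91870954 -31.94623029]
 [-21.44679358   9.46808532]] [ 558.87466251 -139.70353743]
pad [[ 123.19065994  -82.8586308 ]
 [ 123.28221118 -123.76800284]
 [  79.37863358 -127.07821901]
 [  79.01522591  -83.81347633]] [ 626.71040801 -258.77070124]
```

Emit:
send_rows(plan=[0.025,0.04,0,6,0.05,0.08,0,12,0.075,0.12,0,18,0.1,0.16,0,24,0.125,0.2,0,30,0.15,0.24,0,36,0.175,0.28,0,42,0.2,0.32,0,48.7])

```text
t: 1.0
position: [459.9, -246.9, 231.4]
tool_rot: [[0.285, 0.959, 0.0], [0.959, -0.285, -0.0], [-0.0, 0.0, -1.0]]
force: [1.0, -0.6, -0.7]
grip_width: 85.1
```

Emit:
send_rows(plan=[0.025,0.04,0,0,0.05,0.08,0,0,0.075,0.12,0,0,0.1,0.16,0,0,0.1,0.16,0,0])

```text
t: 1.5
position: [561.5, -80.1, 231.1]
tool_rot: [[0.278, 0.96, 0.001], [0.96, -0.278, 0.004], [0.004, -0.0, -1.0]]
force: [-0.3, 0.9, 0.3]
grip_width: 85.3
```

```bash
python3 - <<'E'
from h import *
s=readout.get_state();d=eyes.get_image("wrist");cv2.imwrite("pics/w1.png",d["image"]);np.save("s1.npy",dict(s=s,d=d),allow_pickle=True)
print(s["t"],s["position"],s["tool_rot"],s["joint_positions"],s["force"])
E
```

```text
1.5 [561.51072155 -80.06091996 231.08935187] [[ 2.78287658e-01  9.60497404e-01  8.46209351e-04]
 [ 9.60488078e-01 -2.78288699e-01  4.24886391e-03]
 [ 4.31651326e-03 -3.69632393e-04 -9.99990615e-01]] [ 0.44277736  0.29077388 -0.44250301  1.51838346  0.12151805  1.35983428
 -0.29084241] [-0.33936958  0.92091585  0.27104622]
```

View pics/w1.png

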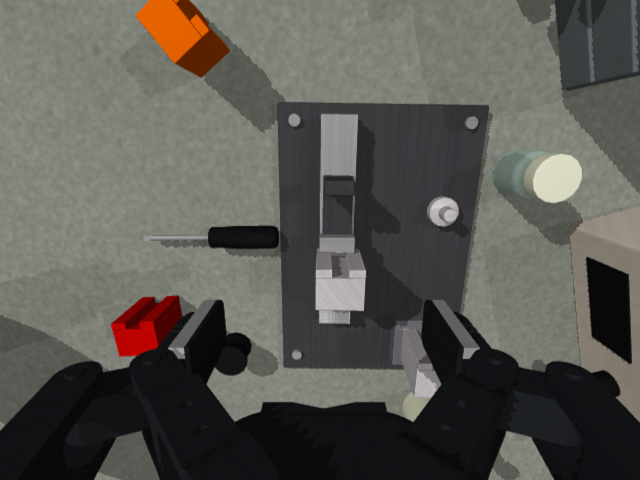

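```bash
python3 - <<'E'
from h import *
o=np.load("s1.npy",allow_pickle=True).item();c=cam(o["d"],o["s"]);i=o["d"]["image"]
cv2.imwrite("pics/w1z.png",cv2.resize(i[95:375,270:500],None,fx=2.14*1.3,fy=2.14,interpolation=cv2.INTER_CUBIC))
cv2.imwrite("pics/w1y.png",cv2.resize(i[165:330,300:380],None,fx=3.6*1.5,fy=3.6,interpolation=cv2.INTER_CUBIC))
E
```

```text
(no output)
```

View pics/w1z.png

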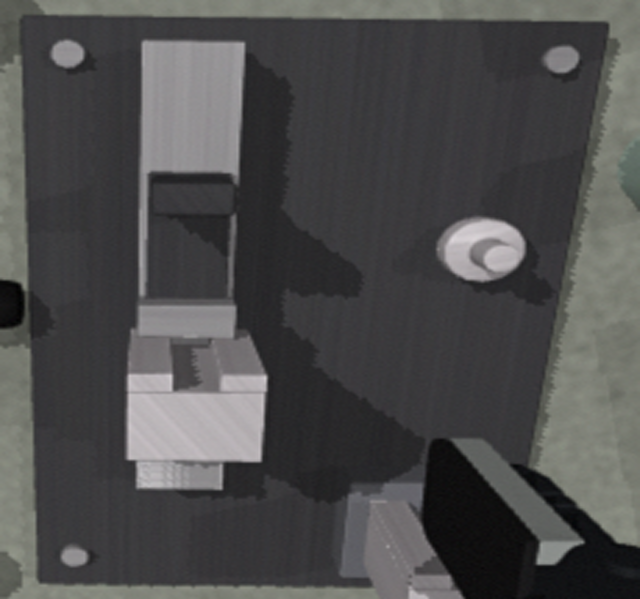

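View pics/w1y.png

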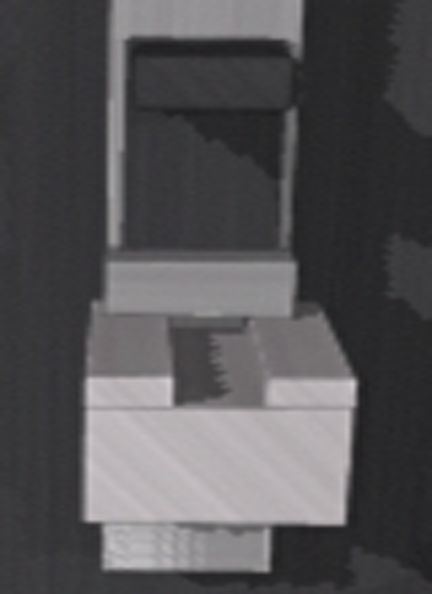

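```bash
python3 - <<'E'
from h import *
o=np.load("s1.npy",allow_pickle=True).item();c=cam(o["d"],o["s"])
z=lambda x,y:(270+x/2.782,95+y/2.14); y_=lambda x,y:(300+x/5.4,165+y/3.6)
W=[ray(c,z(*p),10)[:2] for p in[(22,17),(608,22),(40,582)]]
th,t,r=fit2([(-62.5,157.5),(152.5,157.5),(-62.5,-157.5)],W);print(np.degrees(th),t,r)
W=[ray(c,z(*p),32)[:2] for p in[(142,41),(245,41)]];L=[(-18,145),(18,145)]
for th,t in((th,t),(np.radians(-16.84),np.array([560.07,-129.54]))):
    R=np.array([[np.cos(th),-np.sin(th)],[np.sin(th),np.cos(th)]]);f=lambda q,h:((ray(c,q,h)[:2]-t)@R).round(1)
    print("bedend",[f(z(*p),32) for p in[(142,41),(245,41)]])
    print("handle",[f(y_(*p),72) for p in[(134,56),(290,56),(290,107),(138,110)]])
    print("jaw",[f(y_(*p),50) for p in[(107,264),(297,264),(297,316),(107,314)]])
    print("blk",[f(y_(*p),96) for p in[(88,378),(357,378),(346,522),(83,522)]])
    print("stub",f(z(482,250),25))
E
```

```text
-16.841259339003273 [ 561.23410815 -127.95415789] [[ 0.68120005 -1.71938721]
 [-2.29927216 -0.63188525]
 [ 1.61807211  2.35127246]]
bedend [array([-17.7, 144.3]), array([ 17.5, 144.7])]
handle [array([-13.5,  86.1]), array([12.1, 86.4]), array([12.5, 73.8]), array([-12.7,  72.8])]
jaw [array([-17.7,  26.5]), array([17.4, 26.9]), array([18. , 11.7]), array([-17.6,  11.9])]
blk [array([-20.2,  10.5]), array([23.8, 11. ]), array([ 23.7, -28.1]), array([-20.8, -28.7])]
stub [111.7  49.9]
bedend [array([-17.1, 146.1]), array([ 18.2, 146.5])]
handle [array([-12.9,  87.9]), array([12.7, 88.2]), array([13.2, 75.6]), array([-12.1,  74.6])]
jaw [array([-17.1,  28.4]), array([18.1, 28.8]), array([18.7, 13.6]), array([-17. ,  13.8])]
blk [array([-19.5,  12.3]), array([24.4, 12.9]), array([ 24.4, -26.3]), array([-20.2, -26.8])]
stub [112.4  51.8]
```

Emit:
send_rows(plan=[0.01,0.02,-0.03,0,0.025,0.037,-0.07,0,0.025,0.037,-0.11,0,0.025,0.037,-0.11,0,0.025,0.037,-0.11,0])

```text
t: 2.05
position: [583.8, -53.0, 121.6]
tool_rot: [[0.29, 0.957, -0.002], [0.957, -0.29, -0.0], [-0.001, -0.001, -1.0]]
force: [0.2, 0.3, 0.8]
grip_width: 85.8
```

```bash
python3 - <<'E'
from h import *
s=readout.get_state();d=eyes.get_image("wrist");cv2.imwrite("pics/w2.png",d["image"]);np.save("s2.npy",dict(s=s,d=d),allow_pickle=True)
print(s["t"],s["position"],s["tool_rot"],s["force"])
E
```

```text
2.05 [583.80694884 -53.04675986 121.59795998] [[ 2.90444985e-01  9.56890361e-01 -1.59641807e-03]
 [ 9.56891338e-01 -2.90445909e-01 -3.75866068e-04]
 [-8.23335714e-04 -1.41843021e-03 -9.99998655e-01]] [0.22853304 0.34065716 0.78740836]
```

View pics/w2.png

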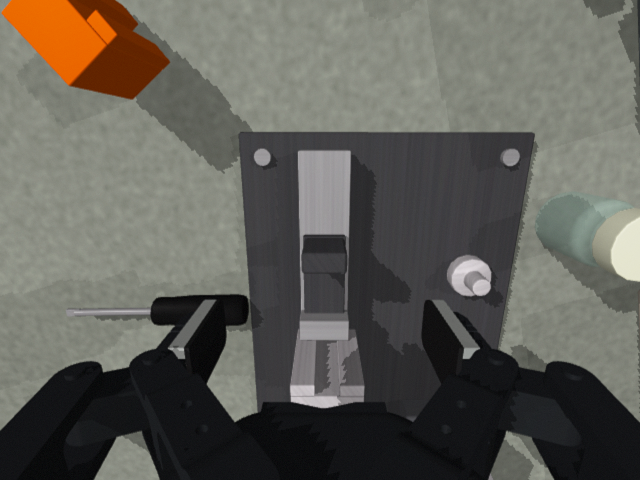

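```bash
python3 - <<'E'
from h import *
o=np.load("s2.npy",allow_pickle=True).item();c=cam(o["d"],o["s"]);i=o["d"]["image"]
cv2.imwrite("pics/w2z.png",cv2.resize(i[130:410,235:540],None,fx=2.1,fy=2.1,interpolation=cv2.INTER_CUBIC))
th=np.radians(-16.84);t=np.array([561,-128.3]);R=np.array([[np.cos(th),-np.sin(th)],[np.sin(th),np.cos(th)]]);f=lambda q,h:((ray(c,q,h)[:2]-t)@R).round(1)
print("handle",[f(p,72) for p in[(303,251),(346,250),(346,272),(303,273)]])
print("bed",[f(p,32) for p in[(299,151),(350,151)]])
print("plate",[f(p,10) for p in[(240,133),(534,133)]])
print("jaw",[f(p,50) for p in[(300,319),(349,319),(349,340),(300,340)]])
print("tcp",(o["s"]["position"][:2]-t)@R)
E
```

```text
handle [array([-12.8,  88.4]), array([12.9, 89. ]), array([13.2, 74.9]), array([-13.1,  74.3])]
bed [array([-16.8, 145.2]), array([ 17.1, 145.2])]
plate [array([-60.5, 157.1]), array([150.2, 156.8])]
jaw [array([-17.4,  30.2]), array([17.5, 30.2]), array([17.8, 13. ]), array([-17.8,  13. ])]
tcp [2.80611438e-02 7.86333662e+01]
```

View pics/w2z.png

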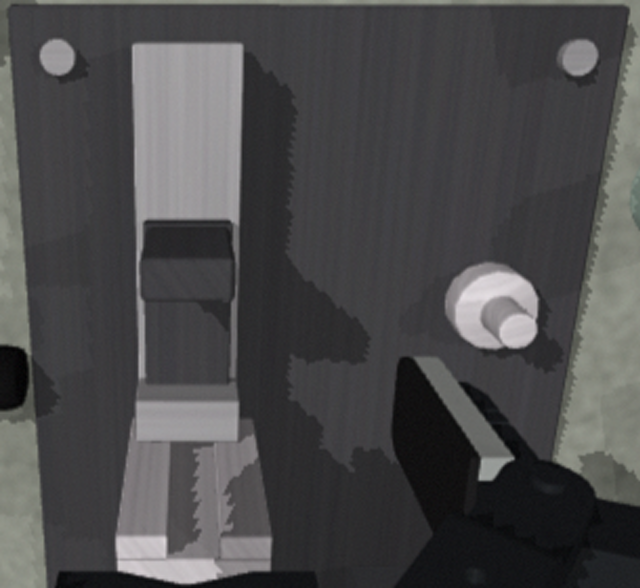

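Emit:
send_rows(plan=[0.001,0.003,-0.04,0,0.001,0.003,-0.077,0,0.001,0.003,-0.077,0])

```text
t: 2.4
position: [583.3, -49.8, 42.3]
tool_rot: [[0.29, 0.957, -0.005], [0.957, -0.29, -0.0], [-0.002, -0.004, -1.0]]
force: [-0.5, 0.1, -0.2]
grip_width: 85.5
```

Emit:
send_rows(plan=[0,0,0,0,0,0,0,0,0,0,0,0,0,0,0,0,0,0,0,0,0,0,0,0], gripper=0.01, newtons=50)

```text
t: 3.0
position: [585.6, -48.4, 46.2]
tool_rot: [[0.289, 0.957, 0.001], [0.957, -0.289, -0.0], [-0.0, 0.001, -1.0]]
force: [-5.8, 0.3, 11.3]
grip_width: 26.9
```

Emit:
send_rows(plan=[0.001,0.004,0.001,0,0.0035,0.0115,0.001,0,0.006,0.019,0.001,0,0.009,0.0285,0.001,0,0.0115,0.038,0.001,0,0.0115,0.038,0.001,0])

```text
t: 3.6
position: [597.2, -10.1, 46.3]
tool_rot: [[0.288, 0.958, 0.001], [0.958, -0.288, -0.0], [0.0, 0.001, -1.0]]
force: [-1.7, 0.8, 5.1]
grip_width: 27.1
```

Emit:
send_rows(plan=[0,0,0,0,0,0,0,0,0,0,0,0,0,0,0.03,0,0,0,0.07,0,0,0,0.085,0,0,0,0.085,0], gripper=0.0854)

```text
t: 4.3
position: [598.7, -10.6, 133.4]
tool_rot: [[0.289, 0.957, 0.006], [0.957, -0.289, -0.0], [0.002, 0.005, -1.0]]
force: [0.8, 0.4, -0.2]
grip_width: 85.6
```

```bash
python3 - <<'E'
from h import *
s=readout.get_state();d=eyes.get_image("wrist");cv2.imwrite("pics/w3.png",d["image"]);np.save("s3.npy",dict(s=s,d=d),allow_pickle=True)
print(s["t"],s["position"],s["force"])
E
```

```text
4.3 [598.71365472 -10.60802328 133.4168539 ] [ 0.79909414  0.35895024 -0.22030495]
```

View pics/w3.png

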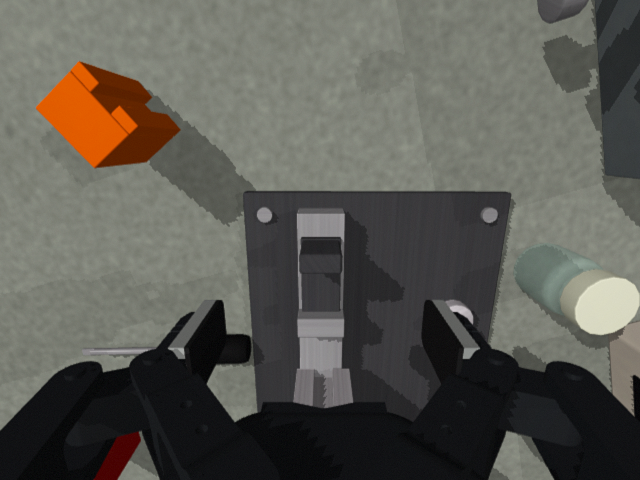

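Emit:
send_rows(plan=[-0.012,-0.04,0,0,-0.024,-0.08,0,0,-0.036,-0.121,0,0,-0.036,-0.121,0,0,-0.036,-0.121,0,0])

```text
t: 4.85
position: [559.5, -133.2, 128.6]
tool_rot: [[0.292, 0.956, -0.003], [0.956, -0.292, 0.0], [-0.0, -0.003, -1.0]]
force: [0.0, 0.7, -0.4]
grip_width: 85.4
```

```bash
python3 - <<'E'
from h import *
s=readout.get_state();d=eyes.get_image("wrist");cv2.imwrite("pics/w4.png",d["image"]);np.save("s4.npy",dict(s=s,d=d),allow_pickle=True)
th=np.radians(-16.84);t=np.array([561,-128.3]);R=np.array([[np.cos(th),-np.sin(th)],[np.sin(th),np.cos(th)]])
print(s["t"],s["position"],s["force"],(s["position"][:2]-t)@R)
E
```

```text
4.85 [ 559.4942458  -133.22574688  128.60480969] [ 0.01538562  0.7242944  -0.39235544] [-0.0141945  -5.15073554]
```

View pics/w4.png

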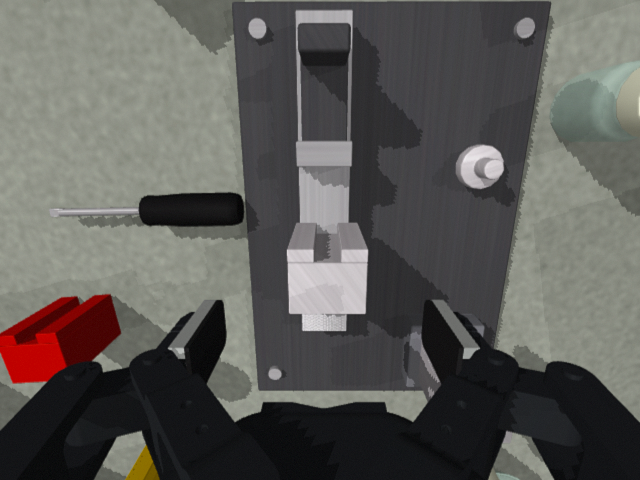

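```bash
python3 - <<'E'
from h import *
o=np.load("s4.npy",allow_pickle=True).item();c=cam(o["d"],o["s"]);i=o["d"]["image"]
cv2.imwrite("pics/w4z.png",cv2.resize(i[130:350,270:390],None,fx=5,fy=2.7,interpolation=cv2.INTER_CUBIC))
th=np.radians(-16.84);t=np.array([561,-128.3]);R=np.array([[np.cos(th),-np.sin(th)],[np.sin(th),np.cos(th)]]);f=lambda q,h:((ray(c,q,h)[:2]-t)@R).round(1)
print("blk",[f(p,96) for p in[(287,250),(368,250),(288,262),(367,262),(288,313),(366,313)]])
print("jaw",[f(p,50) for p in[(297,142),(351,142),(351,166),(297,166)]])
E
```

```text
blk [array([-20.5,  10.9]), array([23.7, 10.8]), array([-20.2,   3.9]), array([23.4,  3.8]), array([-21.2, -27.5]), array([ 23.9, -27.5])]
jaw [array([-17.2,  67.2]), array([16.7, 67.1]), array([17. , 52.4]), array([-17.6,  52.5])]
```

View pics/w4z.png

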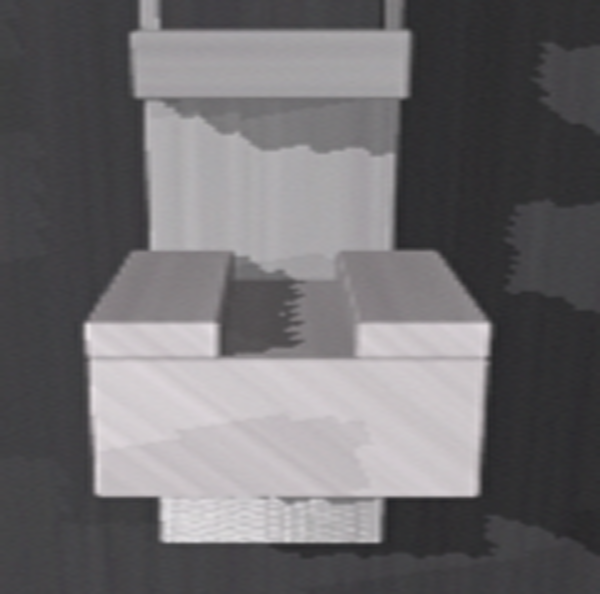

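Emit:
send_rows(plan=[0.002,0.0015,-0.035,0,0.002,0.0015,-0.071,0,0.002,0.0015,-0.071,0,0.002,0.0015,-0.071,0])

```text
t: 5.3
position: [562.6, -128.5, 59.0]
tool_rot: [[0.287, 0.958, -0.002], [0.958, -0.287, 0.001], [0.001, -0.002, -1.0]]
force: [1.3, -0.6, -0.5]
grip_width: 85.7
```

Emit:
send_rows(plan=[0,0,0,0,0,0,0,0,0,0,0,0,0,0,0,0,0,0,0,0,0,0,0,0], gripper=0.035, newtons=30)

```text
t: 5.9
position: [563.7, -130.2, 60.8]
tool_rot: [[0.289, 0.957, 0.002], [0.957, -0.289, -0.001], [0.0, 0.002, -1.0]]
force: [-2.0, 0.9, 6.3]
grip_width: 44.5
```

Emit:
send_rows(plan=[0,0,0.004,0,0,0,0.008,0,0,0,0.012,0,0,0,0.015,0,0,0,0.015,0,0,0,0.015,0])

```text
t: 6.5
position: [562.8, -130.1, 74.3]
tool_rot: [[0.289, 0.957, -0.0], [0.957, -0.289, 0.0], [0.0, -0.0, -1.0]]
force: [-1.1, 0.3, -2.1]
grip_width: 44.7
```

```bash
python3 - <<'E'
from h import *
s=readout.get_state();print(s["position"],s["force"],s["grip_width"])
d=eyes.get_image("scene");cv2.imwrite("pics/sc5.png",cv2.resize(d["image"][180:330,180:390],None,fx=3.8,fy=3.8))
E
```

```text
[ 562.78962944 -130.14045664   74.25587248] [-1.06313614  0.31932073 -2.12240517] 44.73662560084763
```

View pics/sc5.png

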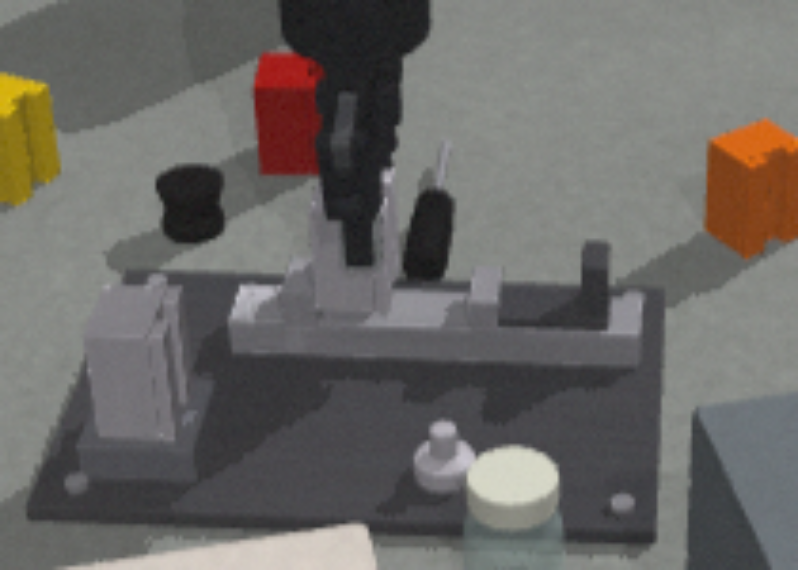

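Emit:
send_rows(plan=[-0.0019,-0.0063,0.003,0,-0.0036,-0.012,0.0055,0,-0.0055,-0.018,0.007,0,-0.0075,-0.0245,0.008,0,-0.0095,-0.031,0.0075,0,-0.0113,-0.037,0.007,0,-0.0113,-0.037,0.007,0])

```text
t: 7.25
position: [551.6, -166.0, 81.5]
tool_rot: [[0.288, 0.958, 0.0], [0.958, -0.288, 0.002], [0.002, -0.001, -1.0]]
force: [-0.1, 4.0, -0.5]
grip_width: 44.6
```

```bash
python3 - <<'E'
from h import *
s=readout.get_state();print(s["position"],s["force"],s["grip_width"])
d=eyes.get_image("scene");cv2.imwrite("pics/sc6.png",cv2.resize(d["image"][180:330,180:390],None,fx=3.8,fy=3.8))
E
```

```text
[ 551.59557838 -165.95963978   81.49332728] [-0.06553782  4.00893626 -0.50064016] 44.643477724227644
```

View pics/sc6.png

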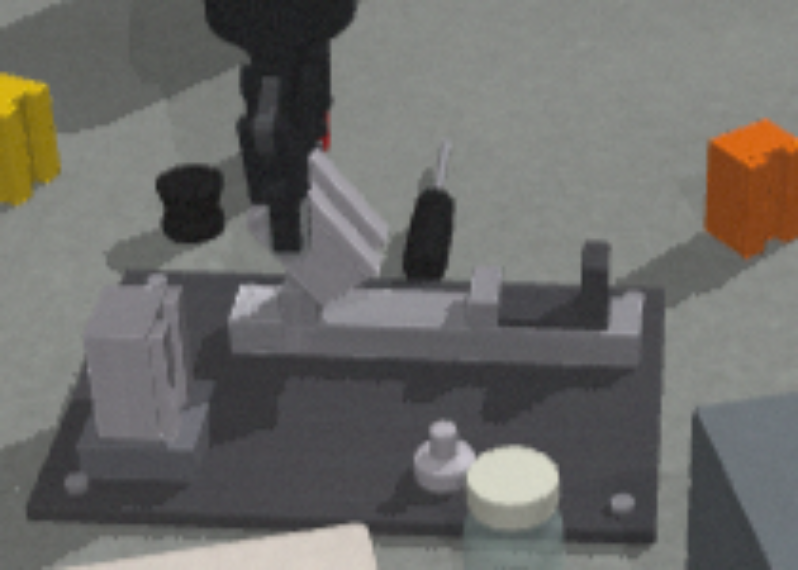

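Emit:
send_rows(plan=[-0.0018,-0.006,-0.002,0,-0.0035,-0.0118,-0.005,0,-0.005,-0.017,-0.009,0,-0.0067,-0.022,-0.013,0,-0.008,-0.026,-0.018,0,-0.009,-0.03,-0.0225,0,-0.009,-0.03,-0.0225,0])

```text
t: 8.0
position: [542.6, -197.7, 59.3]
tool_rot: [[0.289, 0.957, 0.0], [0.957, -0.289, -0.0], [0.0, 0.0, -1.0]]
force: [-1.1, 0.5, 1.7]
grip_width: 44.6
```

```bash
python3 - <<'E'
from h import *
s=readout.get_state();print(s["position"],s["force"],s["grip_width"])
d=eyes.get_image("scene");cv2.imwrite("pics/sc7.png",cv2.resize(d["image"][180:330,180:390],None,fx=3.8,fy=3.8))
E
```

```text
[ 542.55000666 -197.68800176   59.26412374] [-1.11477338  0.47363376  1.72370249] 44.61474195462528
```

View pics/sc7.png

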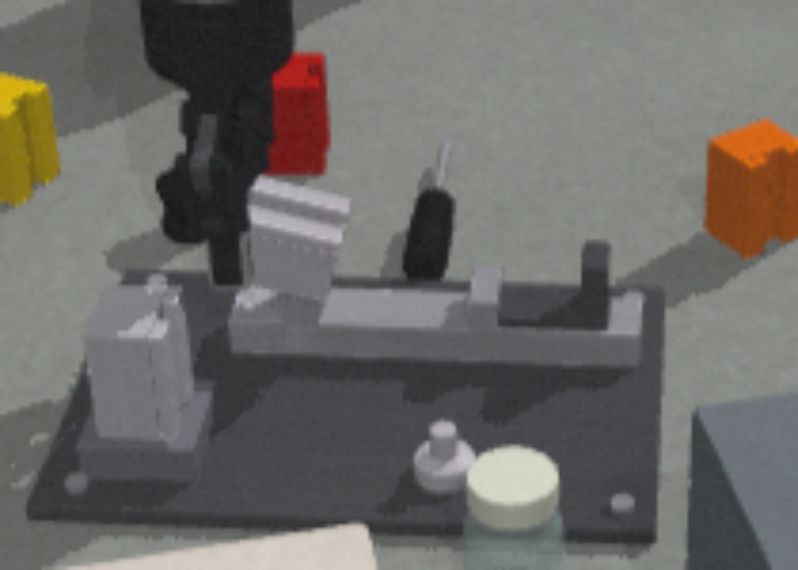

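Emit:
send_rows(plan=[0,0,0.01,0,0.004,0.015,0.012,0,0.008,0.031,0.012,0,0.0125,0.047,0.012,0,0.0168,0.0626,0.01,0,0.0168,0.0626,0.005,0,0.0168,0.0626,0,0,0.0168,0.0626,0,0])

```text
t: 8.85
position: [558.4, -135.4, 57.7]
tool_rot: [[0.29, 0.957, -0.002], [0.957, -0.29, -0.0], [-0.001, -0.002, -1.0]]
force: [0.1, 0.1, -2.8]
grip_width: 44.3
```

Emit:
send_rows(plan=[0,0,-0.005,0,0,0,-0.009,0,0,0,-0.013,0,0,0,-0.016,0,0,0,-0.018,0,0,0,-0.018,0,0,0,-0.018,0])

```text
t: 9.55
position: [559.4, -134.6, 41.0]
tool_rot: [[0.289, 0.957, 0.0], [0.957, -0.289, -0.0], [-0.0, 0.0, -1.0]]
force: [-1.1, -1.0, -0.7]
grip_width: 44.6
```

```bash
python3 - <<'E'
from h import *
s=readout.get_state();print(s["position"],s["force"],s["grip_width"])
d=eyes.get_image("scene");cv2.imwrite("pics/sc8.png",cv2.resize(d["image"][180:330,180:390],None,fx=3.8,fy=3.8))
E
```

```text
[ 559.43300845 -134.62669967   40.9739125 ] [-1.07474102 -0.95197549 -0.67229186] 44.63830100213015
```

View pics/sc8.png

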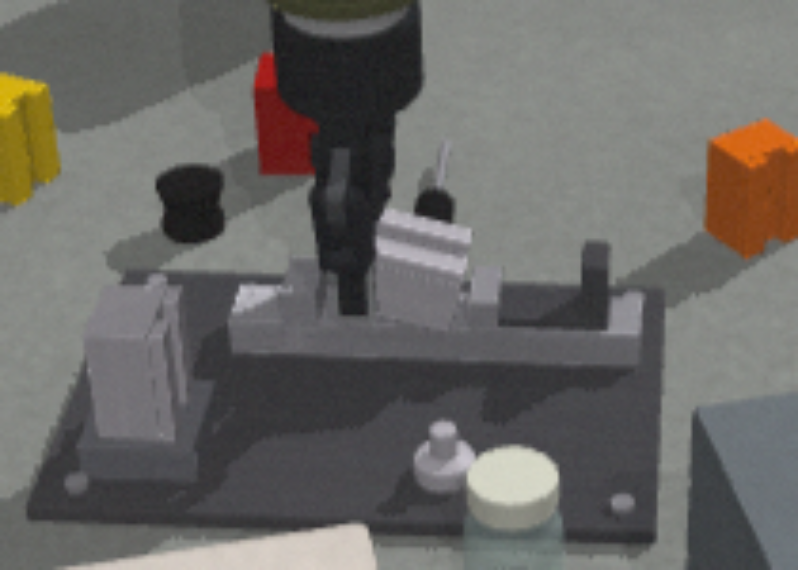

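Emit:
send_rows(plan=[0,0,-0.0015,0,0,0,-0.003,0,0,0,-0.0045,0,0,0,-0.006,0,0,0,-0.006,0])

```text
t: 10.1
position: [559.6, -136.4, 36.1]
tool_rot: [[0.29, 0.957, 0.001], [0.957, -0.29, -0.002], [-0.002, 0.002, -1.0]]
force: [-5.4, -4.7, 9.0]
grip_width: 44.5
```

```bash
python3 - <<'E'
from h import *
s=readout.get_state();print(s["position"],s["force"],s["grip_width"])
d=eyes.get_image("scene");cv2.imwrite("pics/sc9.png",cv2.resize(d["image"][220:290,230:330],None,fx=7,fy=7))
E
```

```text
[ 559.6318297  -136.42828417   36.06185451] [-5.44109254 -4.67393586  8.99081639] 44.470665417183
```

View pics/sc9.png

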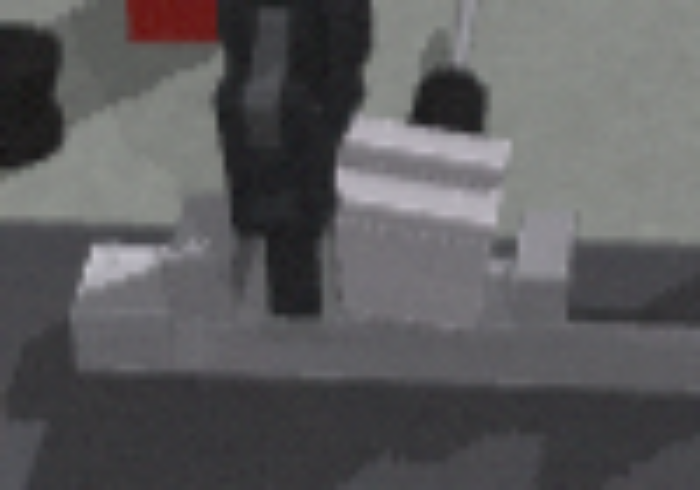

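Emit:
send_rows(plan=[0,0,-0.001,0,0,0,-0.002,0,0,0,-0.003,0,0,0,-0.004,0,0,0,-0.004,0])

```text
t: 10.65
position: [560.1, -137.1, 32.3]
tool_rot: [[0.291, 0.957, 0.002], [0.957, -0.291, -0.003], [-0.002, 0.003, -1.0]]
force: [-3.8, -5.3, 9.0]
grip_width: 44.6
```

```bash
python3 - <<'E'
from h import *
s=readout.get_state();print(s["position"],s["force"],s["grip_width"])
d=eyes.get_image("scene");cv2.imwrite("pics/sc10.png",cv2.resize(d["image"][220:290,230:330],None,fx=7,fy=7))
E
```

```text
[ 560.080075   -137.05114094   32.30415694] [-3.77640093 -5.32584369  8.98048991] 44.56183529272532
```

View pics/sc10.png

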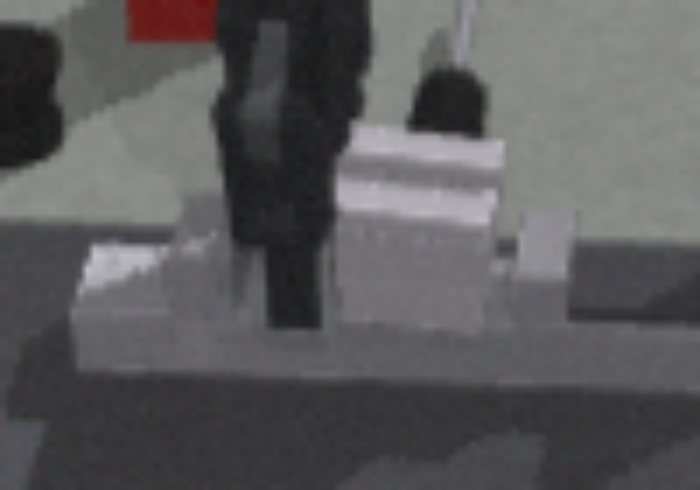

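Emit:
send_rows(plan=[0,0,-0.001,0,0,0,-0.002,0,0,0,-0.003,0,0,0,-0.003,0])

```text
t: 11.1
position: [560.4, -137.2, 29.5]
tool_rot: [[0.291, 0.957, 0.003], [0.957, -0.291, -0.003], [-0.002, 0.003, -1.0]]
force: [-2.6, -6.4, 9.9]
grip_width: 44.4
```

```bash
python3 - <<'E'
from h import *
s=readout.get_state();print(s["position"],s["force"],s["grip_width"])
d=eyes.get_image("scene");cv2.imwrite("pics/sc11.png",cv2.resize(d["image"][220:290,230:330],None,fx=7,fy=7))
E
```

```text
[ 560.35315204 -137.23875771   29.46904998] [-2.59709625 -6.38785751  9.92251504] 44.38164092809895
```

View pics/sc11.png

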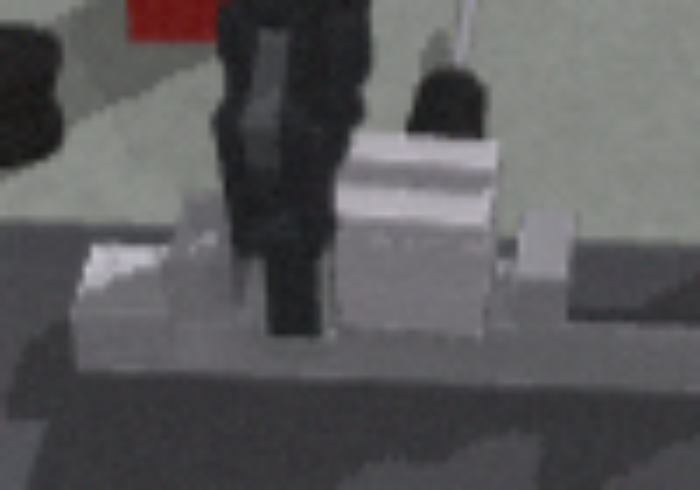

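Emit:
send_rows(plan=[-0.001,0,0.001,0,-0.0015,0.0005,0.001,0,-0.0015,0.0005,0.001,0])

```text
t: 11.45
position: [558.7, -134.6, 29.5]
tool_rot: [[0.289, 0.957, 0.002], [0.957, -0.289, -0.001], [-0.0, 0.002, -1.0]]
force: [0.4, -3.5, 4.8]
grip_width: 44.9
```

Emit:
send_rows(plan=[0,0,0,0,0,0,0,0,0,0,0,0,0,0,0,0], gripper=0.0854)

```text
t: 11.85
position: [557.6, -133.5, 28.4]
tool_rot: [[0.288, 0.958, -0.001], [0.958, -0.288, 0.001], [0.0, -0.001, -1.0]]
force: [0.1, 1.0, 0.4]
grip_width: 85.4
```

Emit:
send_rows(plan=[0,0,0.04,0,0,0,0.085,0,0,0,0.11,0,0,-0.0,0.11,0,0,0,0.11,0])

```text
t: 12.35
position: [557.9, -134.0, 138.9]
tool_rot: [[0.289, 0.957, 0.001], [0.957, -0.289, -0.0], [-0.0, 0.001, -1.0]]
force: [-0.6, 0.0, -1.2]
grip_width: 85.4
```

```bash
python3 - <<'E'
from h import *
s=readout.get_state();d=eyes.get_image("wrist");cv2.imwrite("pics/w12.png",d["image"]);np.save("s12.npy",dict(s=s,d=d),allow_pickle=True)
print(s["t"],s["position"],s["force"])
cv2.imwrite("pics/w12z.png",cv2.resize(d["image"][30:350,270:390],None,fx=5,fy=1.85,interpolation=cv2.INTER_CUBIC))
d=eyes.get_image("scene");cv2.imwrite("pics/sc12.png",cv2.resize(d["image"][220:290,230:330],None,fx=7,fy=7))
E
```

```text
12.35 [ 557.92396729 -133.98477626  138.93261173] [-0.57567469  0.04701147 -1.18935597]
```

View pics/w12z.png

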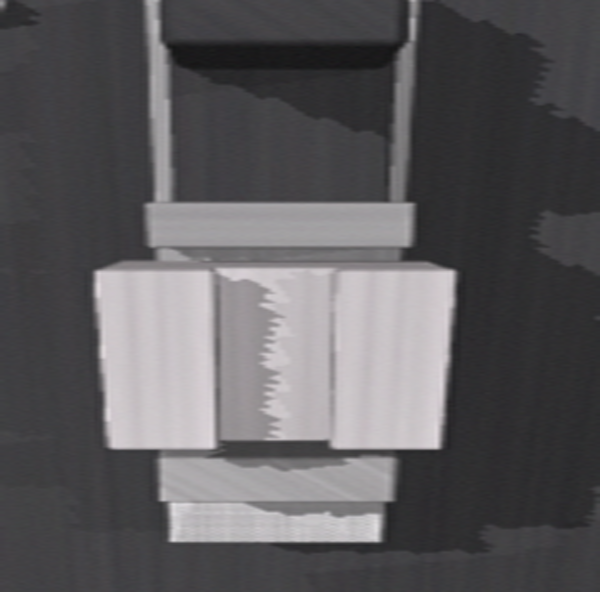

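View pics/sc12.png

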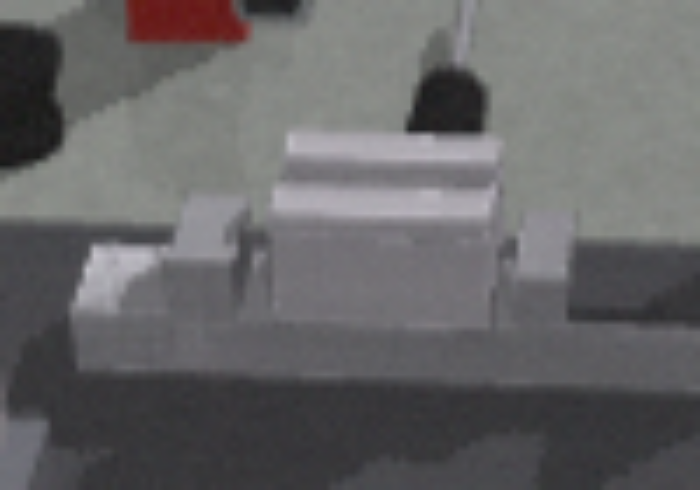

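```bash
python3 - <<'E'
from h import *
o=np.load("s12.npy",allow_pickle=True).item();c=cam(o["d"],o["s"])
th=np.radians(-16.84);t=np.array([561,-128.3]);R=np.array([[np.cos(th),-np.sin(th)],[np.sin(th),np.cos(th)]]);f=lambda q,h:((ray(c,(270+q[0]/5,30+q[1]/1.85),h)[:2]-t)@R).round(1)
print("tcp",(o["s"]["position"][:2]-t)@R)
print("blk",[f(p,72) for p in[(95,270),(455,270),(442,448),(108,448)]])
print("jaw",[f(p,50) for p in[(147,204),(414,204),(412,246),(150,246)]])
print("fix",[f(p,52) for p in[(160,458),(396,458),(396,500),(160,500)]])
print("handle",[f(p,72) for p in[(165,44),(405,44)]])
E
```

```text
tcp [-1.29724465 -6.33212561]
blk [array([-22.9,  46.1]), array([21.2, 46.1]), array([ 21.5, -17.1]), array([-23. , -17.1])]
jaw [array([-17.6,  67.1]), array([17.4, 67.1]), array([17.5, 52.6]), array([-17.5,  52.6])]
fix [array([-17.6, -29.3]), array([ 17.1, -29.3]), array([ 17.5, -47.7]), array([-17.9, -47.7])]
handle [array([-13.2, 113. ]), array([ 13.4, 113. ])]
```

Emit:
send_rows(plan=[0.012,0.038,0,0,0.025,0.078,0,0,0.038,0.121,0,0,0.038,0.121,-0.03,0,0.038,0.121,-0.07,0,0.038,0.121,-0.092,0,0.038,0.121,-0.092,0,0.038,0.121,-0.092,0])

```text
t: 13.25
position: [595.2, -12.9, 46.1]
tool_rot: [[0.289, 0.957, -0.002], [0.957, -0.289, 0.0], [-0.0, -0.002, -1.0]]
force: [-0.8, -0.5, 0.5]
grip_width: 85.4
```

Emit:
send_rows(plan=[0,0,0,0,0,0,0,0,0,0,0,0,0,0,0,0,0,0,0,0,0,0,0,0,0,0,0,0], gripper=0.01, newtons=60)

```text
t: 13.95
position: [596.3, -13.1, 47.8]
tool_rot: [[0.289, 0.957, 0.001], [0.957, -0.289, -0.0], [0.0, 0.001, -1.0]]
force: [-0.9, -0.2, 5.4]
grip_width: 27.0
```

Emit:
send_rows(plan=[-0.001,-0.0035,0,0,-0.002,-0.007,0,0,-0.003,-0.0105,0,0,-0.0042,-0.014,0,0,-0.0053,-0.0175,0,0,-0.0053,-0.0175,0,0])

```text
t: 14.55
position: [591.4, -29.0, 47.8]
tool_rot: [[0.288, 0.958, 0.002], [0.958, -0.288, 0.002], [0.003, 0.002, -1.0]]
force: [1.1, 4.6, 5.1]
grip_width: 26.6
```

Emit:
send_rows(plan=[-0.0006,-0.002,0,0,-0.0012,-0.004,0,0,-0.0018,-0.006,0,0,-0.0018,-0.006,0,0,-0.0018,-0.006,0,0])

```text
t: 15.05
position: [591.1, -29.9, 47.8]
tool_rot: [[0.284, 0.959, 0.005], [0.959, -0.284, 0.007], [0.008, 0.003, -1.0]]
force: [8.3, 15.5, -1.1]
grip_width: 26.9
```

Emit:
send_rows(plan=[-0.0006,-0.002,0,0,-0.0009,-0.003,0,0,-0.0009,-0.003,0,0,-0.0009,-0.003,0,0])

```text
t: 15.45
position: [591.1, -29.9, 47.8]
tool_rot: [[0.282, 0.959, 0.007], [0.959, -0.282, 0.01], [0.012, 0.004, -1.0]]
force: [13.6, 22.0, -5.8]
grip_width: 26.6
```

```bash
python3 - <<'E'
from h import *
s=readout.get_state();print(s["t"],s["position"],s["force"])
d=eyes.get_image("scene");cv2.imwrite("pics/sc13.png",cv2.resize(d["image"][220:290,230:330],None,fx=7,fy=7))
E
```

```text
15.45 [591.10327764 -29.93542384  47.84471565] [13.56609153 22.00783894 -5.81092849]
```

View pics/sc13.png

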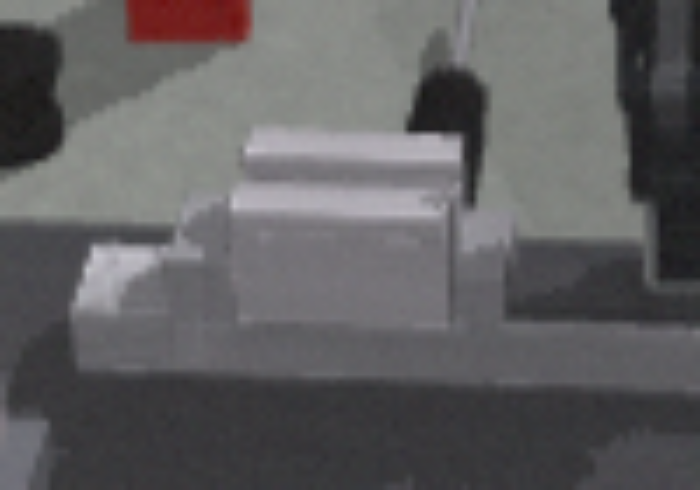

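Emit:
send_rows(plan=[0.001,0.003,0,0,0.002,0.006,0,0,0.002,0.007,0,0,0.002,0.007,0,0])

```text
t: 15.9
position: [591.1, -29.9, 47.8]
tool_rot: [[0.287, 0.958, 0.003], [0.958, -0.287, 0.003], [0.003, 0.002, -1.0]]
force: [2.2, 7.3, 3.6]
grip_width: 26.8
```

Emit:
send_rows(plan=[0,0,0,0,0,0,0,0,0,0,0,0,0,0,0,0,0,0,0.03,0,0,0,0.07,0,0,0,0.09,0,0,0,0.09,0], gripper=0.0854)

```text
t: 16.7
position: [591.9, -32.7, 140.6]
tool_rot: [[0.289, 0.957, 0.006], [0.957, -0.289, -0.001], [0.001, 0.006, -1.0]]
force: [0.5, -0.1, -0.5]
grip_width: 85.5
```

Emit:
send_rows(plan=[-0.01,-0.03,0.02,0,-0.02,-0.06,0.03,0,-0.025,-0.085,0.03,0,-0.025,-0.085,0.03,0,-0.025,-0.085,0.03,0])

```text
t: 17.2
position: [564.2, -118.3, 165.8]
tool_rot: [[0.291, 0.957, -0.001], [0.957, -0.291, 0.0], [-0.0, -0.002, -1.0]]
force: [0.3, 0.1, -0.6]
grip_width: 85.5
```

```bash
python3 - <<'E'
from h import *
s=readout.get_state();d=eyes.get_image("wrist");np.save("s14.npy",dict(s=s,d=d),allow_pickle=True)
print(s["t"],s["position"],s["force"])
cv2.imwrite("pics/w14.png",d["image"])
cv2.imwrite("pics/w14z.png",cv2.resize(d["image"][100:350,270:390],None,fx=5,fy=2.4,interpolation=cv2.INTER_CUBIC))
d=eyes.get_image("scene");cv2.imwrite("pics/sc14.png",cv2.resize(d["image"][190:340,180:380],None,fx=4,fy=4))
E
```

```text
17.2 [ 564.16561262 -118.25690321  165.82214891] [ 0.33537607  0.08598111 -0.59626335]
```

View pics/w14z.png

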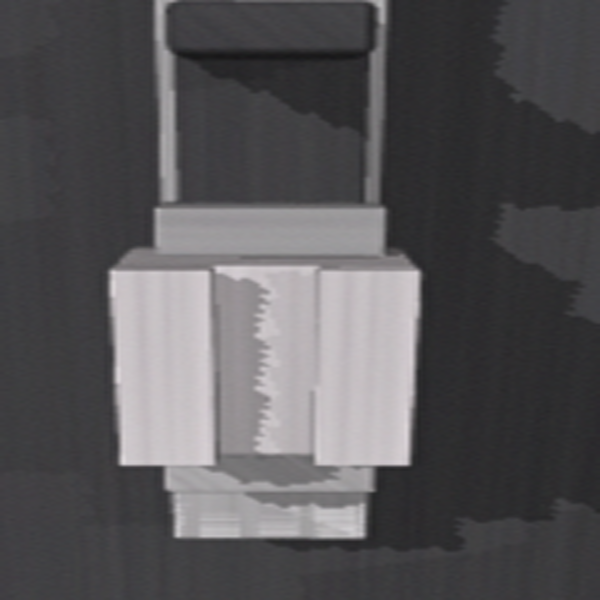

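View pics/sc14.png

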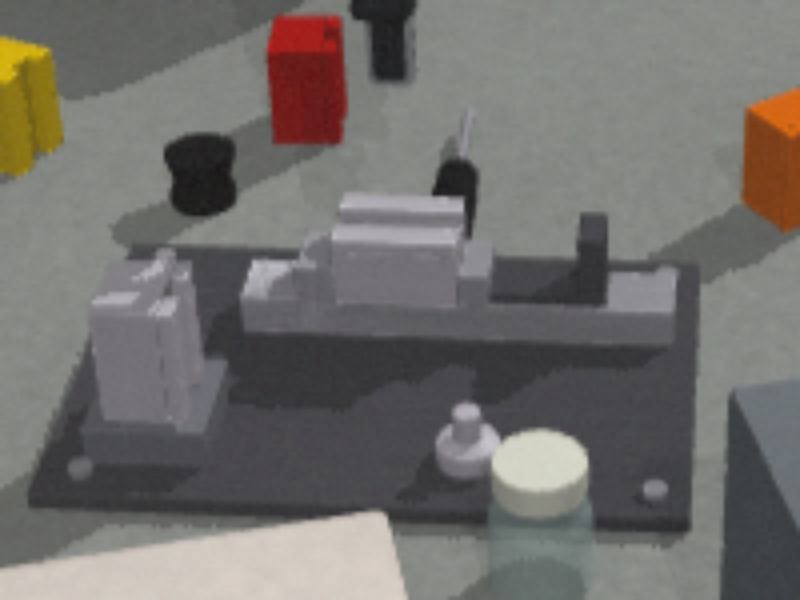

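```bash
python3 - <<'E'
from h import *
o=np.load("s14.npy",allow_pickle=True).item();c=cam(o["d"],o["s"])
th=np.radians(-16.84);t=np.array([561,-128.3]);R=np.array([[np.cos(th),-np.sin(th)],[np.sin(th),np.cos(th)]]);f=lambda q,h:((ray(c,(270+q[0]/5,100+q[1]/2.4),h)[:2]-t)@R).round(1)
print("blk",[f(p,72) for p in[(110,270),(421,270),(412,465),(118,465)]])
print("jaw",[f(p,50) for p in[(155,207),(385,207),(385,255),(155,255)]])
print("fixback",[f(p,52) for p in[(165,491),(375,491)]])
print("handle",[f(p,72) for p in[(168,52),(374,52)]])
E
```

```text
blk [array([-23. ,  34.7]), array([21.4, 34.7]), array([ 21.6, -28.8]), array([-23.6, -28.8])]
jaw [array([-17.7,  50.5]), array([17.4, 50.5]), array([17.7, 35. ]), array([-18. ,  35.1])]
fixback [array([-18. , -48.3]), array([ 17.4, -48.3])]
handle [array([-13.6,  95.8]), array([13.7, 95.7])]
```

```bash
python3 - <<'E'
from bench import order
print(order.sign_off())
E
```

```text
the job is handed in; nothing more can be done
None
```

The block now lies flat on the bed, slot straight up and long side along the slide, clamped between the jaws. The job is handed in, after about 17 s of the 58 s allowed.

- **What I did:** I opened the sliding jaw and lifted the block. I laid it over by turning it in the grip against the fixed jaw's top edge, then pressed it flat on the bed and let go. I pushed the jaw up until it stopped, with about 25 N on the handle, then released it and backed the arm clear.
- **Clamping:** In the last wrist picture the block runs from y = -28.8 to 34.7 mm in the vise frame. The sliding jaw's face is at about 35 mm, and the fixed face measured -29.3 mm before clamping. Both differences are within the camera's 2 mm, and I saw no gap at either jaw.
- **Centring:** The block sits about 0.75 mm off the jaws' middle across the bed. I left it, as the camera is only good to about 2 mm.
- **Everything else:** By eye in the last scene view, the other block still stands on its pad and the bystanders in that view are unmoved. The tray, dish, wash bottle and tweezers were not in that close-up, so I did not check them again.

No check failed. My tool position and the wrist camera disagreed by about 1 mm across the jaws, within the calibration.

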